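# Put the airtight lid on the pie tub

## Task

Take the red lid out of the rack and lay it down flat on the green cutting board, white handle up, and let go of it. Then take it again by its handle, set it on the mouth of the metal tub and press it down until it is fully home and level all round. Leave the pie, the pie box and the stack of meal boxes where they are.

Things in the scene. Friction and masses are not known exactly. Their poses are not given: they have to be found in the camera images.
- lid: red lid, a plate 150 x 120 x 8 mm, about 100 to 200 g. Origin: centre of the plate. Own x: square to the plate, out of the side with the handle; y: along the 150 mm length; z: along the 120 mm width. It starts in the rack standing on a long edge, z up, handle facing away from the robot, with up to 2 mm of play; its top edge is then 126 mm above the table
- lid_handle (a point): middle of the top face of the lid's white handle, 34 mm from the lid's origin along its x. The handle is a bar in the middle of the lid, 70 mm along the lid's y, 16 mm along its z, standing 30 mm off the plate
- lid_rim (a point): middle of the tapered locating rim on the lid's -x side, 16 mm from the origin (level with the rim's free edge). The rim is 12 mm deep, 104 (y) x 71 (z) mm where it meets the plate and 8 mm less at its free edge; outside it the plate is bare for 24 mm along the long edges and 23 mm at the ends. On a flat surface the lid lies on this rim, its origin 16 mm above the surface
- rack: dark steel rack fixed to the table. Origin: centre of its underside. Base 90 (x) x 170 (y) x 6 mm; at y = +-67 mm a pair of posts, 12 mm wide in y and 8 mm thick, 56 mm high, leaves a 12 mm slot (x from -6 to +6 mm) for the lid's plate, which stands on the base with its length along the rack's y
- board: green cutting board fixed to the table, 200 (x) x 180 (y) x 10 mm. Origin: centre of its underside
- board_top (a point): centre of the board's top face, 10 mm above the table; axes as the board's
- tub: metal tub fixed to the table, with a small pie inside. Origin: centre of its underside. Flange 126 (x) x 156 (y) mm, its top 70 mm above the table; mouth 80 (x) x 112 (y) mm, long side along y. The lid fits either way round, its length along the tub's y
- tub_seat (a point): centre of the tub's mouth, level with the flange's top; axes as the tub's. A black gasket in four corner pieces stands 8 mm proud of the flange: laid on loosely, the lid's origin is 12 mm above this point. Each piece gives way at about 3 N (12 N in all, pressed in the middle), sinks and stays down; fully home the lid's plate lies on the flange, its origin 4 mm above this point
- pie_box: bystander: brown pie box 200 x 200 x 65 mm with a round window, origin at the centre of its underside
- clamshells: bystander: stack of two white meal boxes, 150 x 150 mm, 124 mm high, origin at the centre of its underside
- pie: bystander: lattice pie on a black tray 180 x 180 mm, 50 mm high, origin at the centre of its underside

How it is judged (in metres and radians):
On the way:
1. the lid lies flat on the green board, handle up, let go and at rest (angle between lid's own x axis and vertical below 0.1 rad and horizontal distance between lid and board_top below 0.08 m and z of lid in the frame of board_top below 0.025 m and linear speed of lid below 0.02 m/s and angular speed of lid below 0.2 rad/s and contact force between lid and the fingers below 0.1 N), for 0.2 s.
At the end, for the whole second after the job is handed in: the lid is on the tub, handle up: its origin 1 to 6 mm above the flange's top (4 mm when fully home), within 8 mm of the mouth's centre, its length within 0.12 rad of the tub's y, level within 0.03 rad, released and at rest (z of lid in the frame of tub_seat between 0.001 and 0.006 m and angle between lid's own x axis and vertical below 0.03 rad and horizontal distance between lid and tub_seat below 0.008 m and angle between the y axis of lid and the y axis of tub, either way round below 0.12 rad and linear speed of lid below 0.02 m/s and angular speed of lid below 0.2 rad/s and contact force between lid and the fingers below 0.1 N); the robot touches nothing.
It fails at once if the pie box is pushed more than 30 mm (distance of pie_box from where it was at the start of the episode above 0.03 m).
It fails at once if the stack of meal boxes is pushed more than 30 mm (distance of clamshells from where it was at the start of the episode above 0.03 m).
It fails at once if the pie is pushed more than 30 mm (distance of pie from where it was at the start of the episode above 0.03 m).
It also fails if it takes over 64 s, if anything falls off the work surface, if the arm or the gripper's body presses on something with over 40 N, if the wrist force passes 120 N, or if a joint passes its speed limit or range.

## Robot

A 6-joint arm with a two-finger parallel gripper is mounted at the origin on the work surface. World frame = base frame: x ahead of the robot, y to its left, z up, the work surface at z = 0. Lengths are in m, angles in degrees, forces in N, time in s.
With the tool pointing down it reaches from about 0.25 to 0.725 m from the base axis. Payload 9.7 kg.
Tool frame: the origin (TCP) lies midway between the tips of the shut fingers; the grasp point (between the pads) lies 19 mm behind it (bot.hold_point_z is the distance from the TCP to the grasp point, in m); z points along the fingers, y is the line along which they close (so a half turn about z gives the same grasp; the last joint's range is limited). The gripper opens to 85 mm and grips with 20 to 120 N. Pads are 22 mm wide; open, the fingers measure 114 mm over their backs; the gripper's body (76 mm by 85 mm) begins 54 mm behind the grasp point. The pads swing forward as they close: fully open they stand 13 mm farther back than shut.
Start: joints at [75.63, 4.979, 10.078, 95.1, 0, 90], TCP at [0.136, 0.533, 0.21] pointing down, gripper open.
Joint ranges: [-179.16, 179.16], [-48.56, 103.87], [-65.8, 70.77], [-126.05, 130.52], [-82.76, 87.17], [-180, 180]. Speed limits (degrees/s): [127.2, 127.2, 147.25, 180, 180, 180].

## Interface

Orientations are given as [roll, pitch, yaw] about the fixed x, y, z axes, in that order (R = Rz(yaw) Ry(pitch) Rx(roll)).
In Python, from workcell import bot gives the robot as it stands.
- The arm moves only by the tool play_rows, never from a script. Its argument "steps" is a list that holds one entry, the list of rows, each a list of 4 numbers: the shift along the tool's x, y, z in m, then the turn about the tool's z in rad. In form: [[[tx, ty, tz, yaw], ...]]. A call has exactly 5 rows; each row shifts and turns the commanded pose from where the row before left it, along the tool's axes as they then stand; what a row does not reach is not made up. A row lasts 1/12 s, in which the tool goes at most 41.7 mm and 7.16 degrees, less where a joint would pass 70% of its speed; a pose out of reach is approached as far as the arm can. A call is refused whole if a number of a shift passes 0.0417 or a number of a turn 0.125, either way. A call with a gripper value outside its range is refused whole. "gripper" is the finger opening in m, from 0 to 0.0854, set as the call begins (left out, the last holds). The fingers move at their own pace and stop on an object; "squeeze" is the grip in N (left out, the last holds). Time passes only in rows, so rows that do not move let the fingers close, or fill a call up. It gives the time, the measured TCP pose, the force, the opening and the grip force at its end, in the units of the state.
- bot.get_obs(): the state, without advancing time (a new reading comes with each control period).
- bot.camera(name): name is "scene" or "top"; returns a dict with "img" (480x640x3 uint8, blue, green, red), "vfov" (degrees; the focal length in pixels is half the picture's height over the tangent of half this angle, whatever the lens; pixels are square), "cx", "cy" (the principal point, pixels), "xyz" and "attitude" of the camera in the world. Camera axes: x right, y down, z forward; pixel columns grow to the right and rows downward; lengths in m; the calibration is good to about 2 mm. A picture is of the moment at which its call begins. There is no depth.
- bot.job_done(): hands the job in; it is judged then, once.
The state is a dict: "time": time; "q": joint angles; "qd": joint speeds; "joint_efforts": joint torques, N m; "ee_pos": TCP position; "tcp_rot": TCP orientation; "wrist_force": force on the tool from outside, world axes, zero at the start; "torque": the same for the moment, N m; "opening": finger opening in m; "grasp_force": force on a finger pad.
Only numpy, scipy, OpenCV 4.12 (cv2) and the standard library are available. Lean on these libraries where they do the work, as an engineer would, in place of code of your own. Each camera call takes 0.05 s, during which the arm holds its last target. There are 200 camera calls.

## Working session

There is one attempt and no reset: what is moved stays moved. The work goes in short steps, Python scripts to look and compute and a tool call to move; the robot and the scene stay as the last step left them, time stands still between calls to the robot, and variables do not carry over. Pictures are saved under pics/ and viewed, at most 10 in all, crops included, and the job is handed in when it is done.

Besides the shell and the picture viewer there is one more tool, called after "Call:" as name([rows], argument=value, ...), one row to a line, values as JSON. play_rows: Moves the arm, as the interface text tells. Its arguments: {"type":"object","properties":{"steps":{"type":"array","items":{"type":"array","items":{"type":"array","items":{"type":"number"}}}},"gripper":{"type":"number"},"squeeze":{"type":"number"}},"required":["steps"]}

```bash
mkdir -p pics; ls; python3 - <<'E'
from workcell import bot
import cv2
o=bot.get_obs()
for k in o: print(k,o[k])
print(bot.hold_point_z)
for n in ("scene","top"):
    c=bot.camera(n); cv2.imwrite(f"pics/{n}0.png",c["img"]); print(n,{k:c[k] for k in c if k!="img"})
E
```

```text
pics
time 0.0
q [ 7.56314047e+01  5.01267926e+00  1.00322353e+01  9.50997632e+01
 -2.11758682e-04  9.00015065e+01]
qd [ 0.086833    0.17211043  0.0760455   0.02623232 -0.04296229  0.06018945]
joint_efforts [ 7.97945067e-04 -5.20386171e+01  4.64802861e+01  1.65041786e-02
  7.46552610e-05 -8.21788632e-06]
ee_pos [0.13642105 0.53253198 0.20954807]
tcp_rot [-1.79919793e+02  2.13867397e-04  1.65629898e+02]
wrist_force [-0.72203025  0.83041624 -0.58383457]
torque [-0.07783696 -0.00744207  0.01036932]
grasp_force 0.0
opening 0.08528202457161596
0.0187
scene {'vfov': 46.73404958383254, 'cx': 325.3494972562349, 'cy': 251.80522440015395, 'xyz': array([1.48037266, 0.66674885, 0.74679707]), 'attitude': array([-121.13116088,    1.15829944,  125.99673036])}
top {'vfov': 44.78993995987259, 'cx': 320.6689801922271, 'cy': 244.04291861275593, 'xyz': array([ 0.52145089, -0.0146114 ,  1.3981553 ]), 'attitude': array([-176.80380325,    1.09755032,  -91.31551636])}
```

View pics/scene0.png

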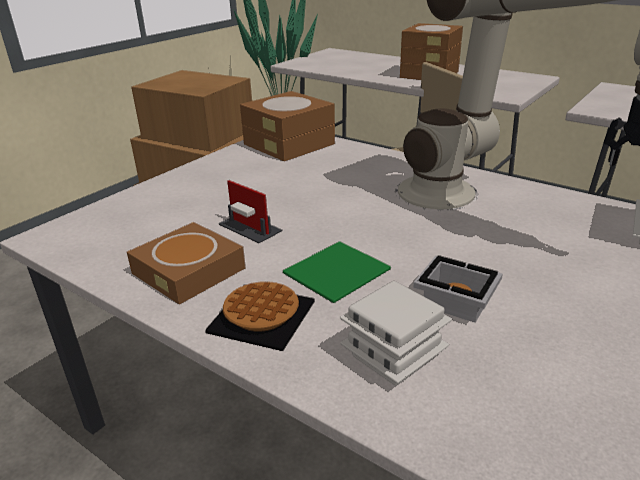

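View pics/top0.png

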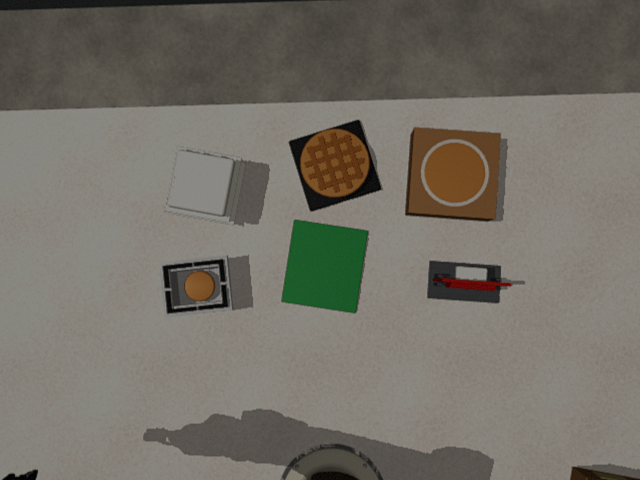

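The scene view shows the lid upright in its rack at about (247,208). The board is at (337,270) and the tub at (457,285). In the top view the rack is at (465,282), the board at (325,266) and the tub at (196,286), with image up = +x. The white handle is on the +x side.

The tool can't tilt. I'll grip the lid's top edge, stand it on the board, and let it lean and fall back toward the robot, which leaves the handle up.

```bash
cat > h.py <<'E'
import numpy as np, cv2
from scipy.spatial.transform import Rotation as R
def cast(c,uv,z):
    f=240/np.tan(np.radians(c["vfov"])/2)
    uv=np.atleast_2d(uv).astype(float)
    d=np.c_[(uv[:,0]-c["cx"])/f,(uv[:,1]-c["cy"])/f,np.ones(len(uv))]
    d=d@R.from_euler("xyz",c["attitude"],degrees=True).as_matrix().T
    p=np.array(c["xyz"]); return p+d*((z-p[2])/d[:,2])[:,None]
def blob(m,near=None):
    cs,_=cv2.findContours(m.astype(np.uint8),cv2.RETR_EXTERNAL,cv2.CHAIN_APPROX_NONE)
    return max(cs,key=cv2.contourArea)
def rect(c,m,z):
    p=cast(c,blob(m)[:,0,:],z)
    (x,y),(w,h),a=cv2.minAreaRect((p[:,:2]*1000).astype(np.float32))
    if w<h: w,h,a=h,w,a+90
    return np.round([x,y,w,h,(a+90)%180-90],1)   # mm, long-axis angle from world x
def masks(img):
    h=cv2.cvtColor(img,cv2.COLOR_BGR2HSV); H,S,V=cv2.split(h)
    red=((H<6)|(H>174))&(S>150)&(V>60)
    green=(H>45)&(H<85)&(S>100)
    return h,red,green
E
python3 - <<'E'
from h import *
from workcell import bot
c=bot.camera("top"); h,red,green=masks(c["img"])
print("board",rect(c,green,.010)); print("lid top edge",rect(c,red,.126))
win=np.zeros(red.shape,bool); win[250:315,420:510]=1
dark=(h[...,2]<75)&(h[...,1]<90)&win
print("rack base",rect(c,dark|(red&win),.006))
win=np.zeros(red.shape,bool); win[250:320,155:232]=1
print("tub gasket",rect(c,(h[...,2]<45)&win,.078))
a=cv2.resize(c["img"][250:320,415:535],None,fx=6,fy=6,interpolation=0)
b=cv2.resize(c["img"][245:325,150:260],None,fx=5,fy=5,interpolation=0)
im=np.zeros((820,720,3),np.uint8); im[:420]=a; im[420:820,:550]=b
cv2.imwrite("pics/crop1.png",cv2.resize(im,None,fx=.73,fy=.73))
E
```

```text
board [547.7   2.3 196.9 177.9 -10. ]
lid top edge [ 497.1 -325.2  149.2   20.1   84.6]
rack base [ 501.6 -338.6  191.6   87.9   84.6]
tub gasket [533.2 335.2  65.3  49.4 -84.2]
```

View pics/crop1.png

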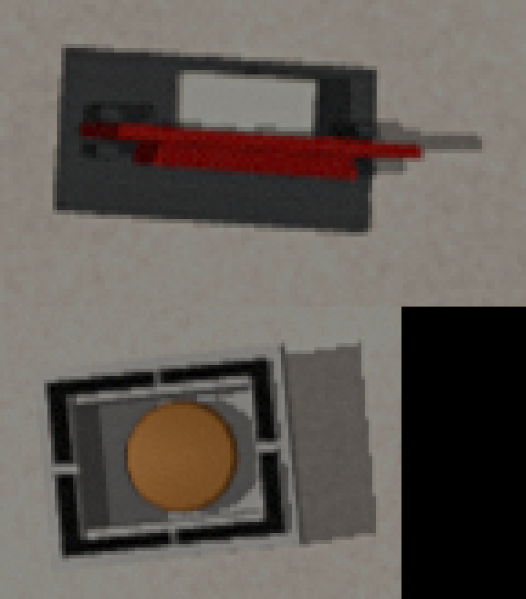

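The crop shows the lid's top edge running from about (433.3,279.7) to (510.9,284.7) in full-image pixels, with the rim below it. The tub gasket is in four pieces, so I measure their union.

```bash
python3 - <<'E'
from h import *
from workcell import bot
c=bot.camera("top"); h,red,green=masks(c["img"])
e=cast(c,[[433.3,279.7],[510.9,284.7]],.126)[:,:2]*1000
d=e[0]-e[1]; print("lid ends",e.round(1),"len",np.hypot(*d).round(1),"mid",e.mean(0).round(1),"yaw of y",np.degrees(np.arctan2(-d[0],d[1])).round(1))
win=np.zeros(red.shape,bool); win[250:320,155:232]=1
m=(h[...,2]<45)&win
for n in (1,2):
    v,u=np.nonzero(m); p=cast(c,np.c_[u,v],.078)
    print("gasket",cv2.minAreaRect((p[:,:2]*1000).astype(np.float32)))
    m=cv2.morphologyEx(m.astype(np.uint8),cv2.MORPH_OPEN,np.ones((2,2)))>0
m=(h[...,2]<45)
s=bot.camera("scene"); hs,rs,gs=masks(s["img"])
win=np.zeros(red.shape,bool); win[240:320,405:510]=1
v,u=np.nonzero((hs[...,2]<45)&win); p=cast(s,np.c_[u,v],.078)
print("scene gasket",cv2.minAreaRect((p[:,:2]*1000).astype(np.float32)))
print("scene board",rect(s,gs,.010))
o=bot.get_obs(); print(o["ee_pos"],R.from_euler("xyz",o["tcp_rot"],degrees=True).as_matrix().round(3))
E
```

```text
lid ends [[ 509.6 -234.8]
 [ 495.  -401.9]] len 167.7 mid [ 502.3 -318.3] yaw of y -5.0
gasket ((507.49884033203125, 296.618408203125), (107.74748229980469, 138.1372528076172), 4.762604236602783)
gasket ((505.18316650390625, 294.36328125), (107.71632385253906, 138.11659240722656), 4.757516860961914)
scene gasket ((513.3822021484375, 300.7607116699219), (117.215087890625, 138.81759643554688), 4.997267723083496)
scene board [553.1   8.  202.5 182.6  -9.9]
[0.13645842 0.53268819 0.20995588] [[-0.969  0.248 -0.   ]
 [ 0.248  0.969 -0.001]
 [ 0.    -0.001 -1.   ]]
```

Call:
play_rows([
  [[0, 0, 0, 0.118], [0, 0, 0, 0.118], [0, 0, 0, 0.118], [0, 0, 0, 0.118], [0, 0, 0, 0.118]],
])

```text
time: 0.67
ee_pos: [0.1365, 0.5327, 0.2101]
tcp_rot: [-180.0, 0.0, 131.5]
wrist_force: [-0.1, 0.3, 0.4]
opening: 0.085
grasp_force: 0.0
```

Call:
play_rows([
  [[0, 0, 0, 0.118], [0, 0, 0, 0.118], [0, 0, 0, 0.118], [0, 0, 0, 0.118], [0, 0, 0, 0.118]],
])

```text
time: 1.08
ee_pos: [0.1365, 0.5327, 0.2101]
tcp_rot: [-180.0, 0.0, 97.7]
wrist_force: [0.1, 0.5, -0.4]
opening: 0.0856
grasp_force: 0.0
```

Call:
play_rows([
  [[0, 0, 0, 0.118], [0, 0, 0, 0.116], [-0.034, 0.0186, 0, 0], [-0.034, 0.0186, 0, 0], [-0.034, 0.0186, 0, 0]],
])

```text
time: 1.5
ee_pos: [0.1825, 0.4248, 0.2095]
tcp_rot: [-180.0, 0.1, 84.7]
wrist_force: [0.6, -0.7, 0.4]
opening: 0.0855
grasp_force: 0.0
```

Call:
play_rows([
  [[-0.034, 0.0186, 0, 0], [-0.034, 0.0186, 0, 0], [-0.034, 0.0186, 0, 0], [-0.034, 0.0186, 0, 0], [-0.034, 0.0186, 0, 0]],
])

```text
time: 1.92
ee_pos: [0.2592, 0.2463, 0.2103]
tcp_rot: [180.0, -0.0, 84.7]
wrist_force: [2.3, -0.9, -0.3]
opening: 0.0852
grasp_force: 0.0
```

Call:
play_rows([
  [[-0.034, 0.0186, 0, 0], [-0.034, 0.0186, 0, 0], [-0.034, 0.0186, 0, 0], [-0.034, 0.0186, 0, 0], [-0.034, 0.0186, 0, 0]],
])

```text
time: 2.33
ee_pos: [0.3359, 0.0682, 0.2105]
tcp_rot: [179.9, -0.0, 84.6]
wrist_force: [1.8, 0.9, 0.5]
opening: 0.085
grasp_force: 0.0
```

Call:
play_rows([
  [[-0.034, 0.0186, 0, 0], [-0.034, 0.0186, 0, 0], [-0.034, 0.0186, 0, 0], [-0.034, 0.0186, 0, 0], [-0.034, 0.0186, 0, 0]],
])

```text
time: 2.75
ee_pos: [0.4126, -0.1101, 0.2104]
tcp_rot: [180.0, -0.0, 84.6]
wrist_force: [0.7, 1.7, -0.1]
opening: 0.0856
grasp_force: 0.0
```

Call:
play_rows([
  [[-0.034, 0.0186, 0, 0], [-0.034, 0.0186, 0, 0], [-0.034, 0.0186, 0, 0], [-0.034, 0.0186, 0, 0], [0, 0, 0, 0]],
])

```text
time: 3.17
ee_pos: [0.475, -0.2552, 0.2076]
tcp_rot: [-179.9, 0.0, 84.4]
wrist_force: [0.4, 0.4, -1.9]
opening: 0.0856
grasp_force: 0.0
```

Call:
play_rows([
  [[-0.034, 0.0175, 0, 0], [-0.034, 0.0175, 0, 0], [0, 0, 0.03, 0], [0, 0, 0.03, 0], [0, 0, 0, 0]],
])

```text
time: 3.58
ee_pos: [0.5001, -0.3204, 0.1436]
tcp_rot: [-179.5, -0.3, 84.6]
wrist_force: [-0.4, 0.3, -1.6]
opening: 0.0857
grasp_force: 0.0
```

```bash
python3 - <<'E'
from h import *
from workcell import bot
c=bot.camera("scene"); t=bot.camera("top"); o=bot.get_obs(); print(o["ee_pos"],o["tcp_rot"])
a=cv2.resize(c["img"][120:260,180:320],None,fx=4,fy=4)
b=cv2.resize(t["img"][220:340,400:540],None,fx=4,fy=4)
im=np.zeros((560,1120,3),np.uint8); im[:,:560]=a; im[:480,560:]=b
cv2.imwrite("pics/app.png",cv2.resize(im,None,fx=.71,fy=.71))
E
```

```text
[ 0.50144302 -0.3206515   0.14999061] [-1.79881019e+02 -6.18377149e-02  8.46221190e+01]
```

View pics/app.png

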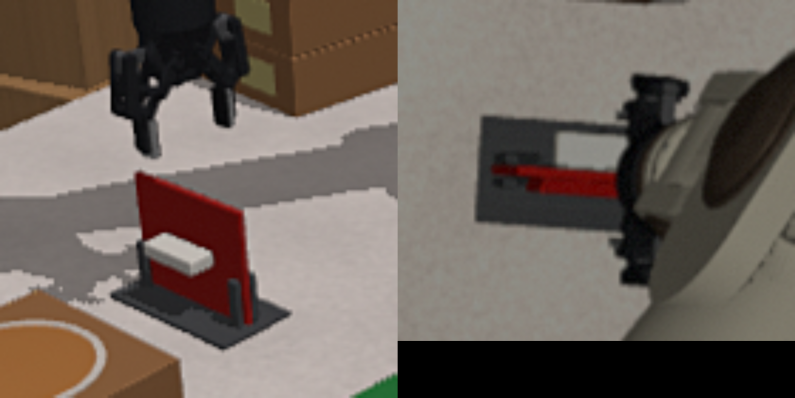

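The gripper straddles the lid edge and is centred within a few mm (fingers at crop (148,150) and (225,122), lid between them). I'll descend and close.

Call:
play_rows([
  [[0, 0, 0.0275, 0], [0, 0, 0.0275, 0], [0, 0, 0, 0], [0, 0, 0, 0], [0, 0, 0, 0]],
])

```text
time: 4.1
ee_pos: [0.503, -0.3216, 0.0985]
tcp_rot: [179.8, 0.1, 84.6]
wrist_force: [0.1, -0.2, 0.8]
opening: 0.0853
grasp_force: 0.0
```

Call:
play_rows([
  [[0, 0, 0, 0], [0, 0, 0, 0], [0, 0, 0, 0], [0, 0, 0, 0], [0, 0, 0, 0]],
], gripper=0.0, squeeze=30)

```text
time: 4.52
ee_pos: [0.5023, -0.3214, 0.0956]
tcp_rot: [180.0, 0.0, 84.6]
wrist_force: [0.3, 0.1, 0.5]
opening: 0.0257
grasp_force: 0.0
```

Call:
play_rows([
  [[0, 0, 0, 0], [0, 0, 0, 0], [0, 0, 0, 0], [0, 0, 0, 0], [0, 0, 0, 0]],
])

```text
time: 4.93
ee_pos: [0.5022, -0.3213, 0.0954]
tcp_rot: [180.0, 0.0, 84.6]
wrist_force: [-0.1, -0.2, 2.6]
opening: 0.007
grasp_force: 32.1
```

Call:
play_rows([
  [[0, 0, -0.01, 0], [0, 0, -0.02, 0], [0, 0, -0.03, 0], [0, 0, -0.03, 0], [0, 0, -0.01, 0]],
])

```text
time: 5.35
ee_pos: [0.5028, -0.3218, 0.2003]
tcp_rot: [179.7, 0.1, 84.6]
wrist_force: [-0.1, -0.3, -0.7]
opening: 0.0067
grasp_force: 31.7
```

Call:
play_rows([
  [[0.015, 0.003, 0, 0], [0.03, 0.006, 0, 0], [0.037, 0.0063, 0, 0], [0.037, 0.0063, 0, 0], [0.037, 0.0063, 0, 0]],
])

```text
time: 5.77
ee_pos: [0.5443, -0.1664, 0.1939]
tcp_rot: [-179.9, -0.0, 84.6]
wrist_force: [1.1, -0.3, -1.8]
opening: 0.007
grasp_force: 31.7
```

Call:
play_rows([
  [[0.037, 0.0063, 0, 0], [0.037, 0.0063, 0, 0], [0.037, 0.0063, 0, 0], [0.03, 0.005, 0, 0], [0.02, 0.004, 0, 0]],
])

```text
time: 6.18
ee_pos: [0.5872, -0.0073, 0.1938]
tcp_rot: [-179.9, -0.0, 84.7]
wrist_force: [-0.2, -0.8, -1.1]
opening: 0.0071
grasp_force: 31.7
```

Call:
play_rows([
  [[0.013, 0.002, 0, 0], [0, 0, 0, 0], [0, 0, 0, 0], [0, 0, 0, 0], [0, 0, 0, 0]],
])

```text
time: 6.6
ee_pos: [0.5904, 0.0008, 0.1951]
tcp_rot: [-180.0, 0.0, 84.5]
wrist_force: [-0.5, 0.0, -1.9]
opening: 0.0072
grasp_force: 31.7
```

```bash
python3 - <<'E'
from h import *
from workcell import bot
c=bot.camera("scene"); t=bot.camera("top"); o=bot.get_obs(); print(o["ee_pos"],o["tcp_rot"],o["opening"])
a=cv2.resize(c["img"][130:310,240:420],None,fx=3,fy=3)
b=cv2.resize(t["img"][180:330,240:420],None,fx=3,fy=3)
im=np.zeros((540,1080,3),np.uint8); im[:,:540]=a; im[:450,540:]=b
cv2.imwrite("pics/hold.png",cv2.resize(im,None,fx=.74,fy=.74))
E
```

```text
[0.59050431 0.00080201 0.19531717] [1.79997843e+02 4.12516164e-03 8.45309035e+01] 0.006611660662391207
```

View pics/hold.png

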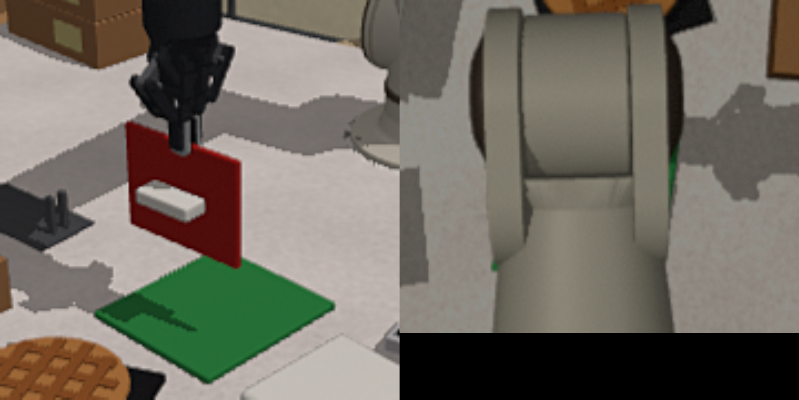

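Scene crop: the lid hangs straight and level under the gripper, above the board. I'll lower it on.

Call:
play_rows([
  [[0, 0, 0.02, 0], [0, 0, 0.03, 0], [0, 0, 0.025, 0], [0, 0, 0.013, 0], [0, 0, 0.002, 0]],
])

```text
time: 7.12
ee_pos: [0.5892, 0.0012, 0.1025]
tcp_rot: [-179.8, 0.0, 84.6]
wrist_force: [-0.8, 0.5, -1.5]
opening: 0.007
grasp_force: 31.7
```

Call:
play_rows([
  [[0, 0, 0.002, 0], [0, 0, 0.0015, 0], [0, 0, 0.001, 0], [0, 0, 0.001, 0], [0, 0, 0, 0]],
])

```text
time: 7.53
ee_pos: [0.5911, 0.0018, 0.1005]
tcp_rot: [179.9, -0.0, 84.6]
wrist_force: [0.8, 0.1, -0.7]
opening: 0.007
grasp_force: 31.7
```

Call:
play_rows([
  [[0, 0, 0.001, 0], [0, 0, 0.001, 0], [0, 0, 0, 0], [0, 0, 0, 0], [0, 0, 0, 0]],
])

```text
time: 7.95
ee_pos: [0.5914, 0.0018, 0.0994]
tcp_rot: [179.8, -0.0, 84.6]
wrist_force: [-0.7, 0.1, 6.7]
opening: 0.0067
grasp_force: 32.6
```

Call:
play_rows([
  [[0, 0, 0, 0], [0, 0, 0, 0], [0, -0.004, 0, 0], [0, -0.004, 0, 0], [0, -0.004, 0, 0]],
], gripper=0.02)

```text
time: 8.37
ee_pos: [0.5781, 0.003, 0.0976]
tcp_rot: [-180.0, 0.0, 84.6]
wrist_force: [-0.5, 0.8, 0.8]
opening: 0.0195
grasp_force: 0.0
```

Call:
play_rows([
  [[0, -0.004, 0, 0], [0, -0.004, 0, 0], [0, -0.002, 0, 0], [0, 0, 0, 0], [0, 0, 0, 0]],
])

```text
time: 8.78
ee_pos: [0.5687, 0.0039, 0.0979]
tcp_rot: [180.0, -0.0, 84.6]
wrist_force: [0.5, 0.4, 0.5]
opening: 0.0196
grasp_force: 0.1
```

```bash
python3 - <<'E'
from h import *
from workcell import bot
c=bot.camera("scene"); o=bot.get_obs(); print(o["ee_pos"],o["opening"],o["wrist_force"])
cv2.imwrite("pics/lean.png",cv2.resize(c["img"][130:310,240:420],None,fx=2.5,fy=2.5))
E
```

```text
[0.56883062 0.0038572  0.09787328] 0.019852355083495973 [-0.12232395 -0.12606155 -0.18097061]
```

View pics/lean.png

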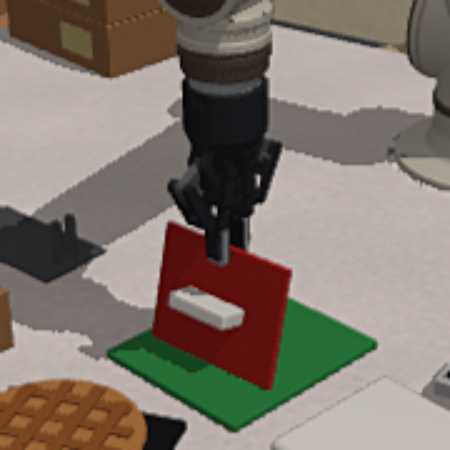

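The lid now leans toward the robot on the near finger, with its bottom edge on the board. I'll continue the controlled lay-down.

Call:
play_rows([
  [[0, 0, 0, 0], [0, 0, 0, 0], [0, 0, 0.005, 0], [0, 0, 0.005, 0], [0, -0.005, 0.01, 0]],
], gripper=0.085)

```text
time: 9.25
ee_pos: [0.5646, 0.0043, 0.0778]
tcp_rot: [179.9, -0.0, 84.6]
wrist_force: [-0.6, -0.2, 0.3]
opening: 0.079
grasp_force: 0.3
```

Call:
play_rows([
  [[0, -0.01, 0.01, 0], [0, -0.012, 0.01, 0], [0, -0.012, 0.01, 0], [0, -0.012, 0.005, 0], [0, -0.012, 0, 0]],
])

```text
time: 9.67
ee_pos: [0.5045, 0.0098, 0.0407]
tcp_rot: [-179.8, 0.0, 84.6]
wrist_force: [-0.5, 0.7, -0.0]
opening: 0.0849
grasp_force: 0.0
```

Call:
play_rows([
  [[0, -0.02, 0, 0], [0, -0.025, 0, 0], [0, -0.01, -0.005, 0], [0, 0, -0.03, 0], [0, 0, -0.03, 0]],
])

```text
time: 10.08
ee_pos: [0.4493, 0.015, 0.1069]
tcp_rot: [-179.8, 0.0, 84.6]
wrist_force: [1.3, 0.4, 1.0]
opening: 0.0852
grasp_force: 0.0
```

```bash
python3 - <<'E'
from h import *
from workcell import bot
c=bot.camera("scene"); o=bot.get_obs(); print(o["ee_pos"],o["opening"],o["wrist_force"])
cv2.imwrite("pics/laid.png",cv2.resize(c["img"][130:310,240:420],None,fx=2.5,fy=2.5))
E
```

```text
[0.45248748 0.01505453 0.11382826] 0.08523240345044689 [-0.1912659  -0.18904784  5.37044438]
```

View pics/laid.png

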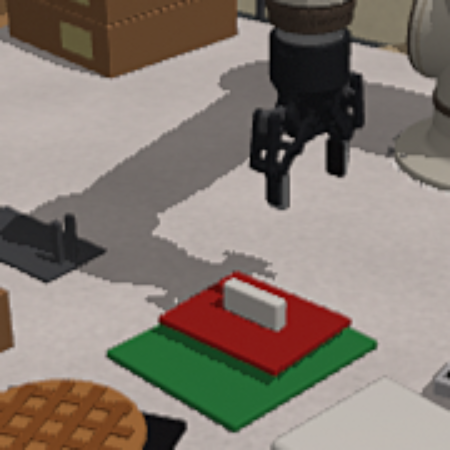

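The lid lies flat on the board, handle up and let go. I'll back off and measure it from both cameras.

Call:
play_rows([
  [[0, -0.035, -0.02, 0], [0, -0.035, -0.02, 0], [0, -0.03, -0.01, 0], [0, -0.03, 0, 0], [0, 0, 0, 0]],
])

```text
time: 10.55
ee_pos: [0.3189, 0.0274, 0.1587]
tcp_rot: [179.9, -0.0, 84.6]
wrist_force: [0.9, 0.1, -0.3]
opening: 0.0849
grasp_force: 0.0
```

```bash
python3 - <<'E'
from h import *
from workcell import bot
for n in ("top","scene"):
    c=bot.camera(n); h,red,g=masks(c["img"]); print(n,"red outline",rect(c,red,.030 if n=="top" else .030))
    r=cv2.boundingRect(blob(red)); win=np.zeros(red.shape,bool); win[r[1]-5:r[1]+r[3],r[0]:r[0]+r[2]]=1
    w=(h[...,1]<60)&(h[...,2]>(110 if n=="top" else 60))&win; k=blob(w); print(" handle top",rect(c,w,.060),cv2.boundingRect(k))
    print(r, c["img"][r[1]+r[3]//2, r[0]+r[2]//2])
print(bot.get_obs()["ee_pos"])
E
```

```text
top red outline [525.2   1.4 147.9 117.3  84.5]
 handle top [524.4   2.2  67.7  15.6  83.5] (310, 271, 30, 9)
(292, 249, 67, 54) [142 146 146]
scene red outline [529.4   6.1 152.  122.7  84.4]
 handle top [519.2  -1.  189.2 105.7 -56.1] (304, 234, 76, 23)
(304, 239, 76, 41) [ 44  47 125]
[0.32183366 0.02727424 0.1578796 ]
```

Call:
play_rows([
  [[0, 0.035, 0, 0], [0, 0.035, 0, 0], [0, 0.035, 0, 0], [0, 0.035, 0, 0], [-0.0035, 0.035, 0, 0]],
], gripper=0.055)

```text
time: 11.07
ee_pos: [0.4982, 0.0071, 0.1562]
tcp_rot: [-179.9, 0.0, 84.6]
wrist_force: [0.3, -0.0, 1.1]
opening: 0.055
grasp_force: 0.0
```

Call:
play_rows([
  [[0, 0.025, 0.01, 0], [0, 0.0063, 0.025, 0], [0, 0, 0.025, 0], [0, 0, 0.015, 0], [0, 0, 0, 0]],
])

```text
time: 11.48
ee_pos: [0.5255, 0.004, 0.0775]
tcp_rot: [-179.6, 0.0, 84.6]
wrist_force: [-0.8, -0.5, -0.5]
opening: 0.055
grasp_force: 0.0
```

Call:
play_rows([
  [[0, 0, 0, 0], [0, 0, 0, 0], [0, 0, 0, 0], [0, 0, 0, 0], [0, 0, 0, 0]],
])

```text
time: 11.9
ee_pos: [0.5274, 0.0043, 0.0838]
tcp_rot: [179.9, -0.0, 84.6]
wrist_force: [-0.2, 0.4, 0.1]
opening: 0.055
grasp_force: 0.0
```

Call:
play_rows([
  [[0, 0, 0.016, 0], [0, 0, 0.016, 0], [0, 0, 0.012, 0], [0, 0, 0.004, 0], [0, 0, 0, 0]],
])

```text
time: 12.32
ee_pos: [0.5263, 0.0043, 0.0339]
tcp_rot: [-179.9, 0.0, 84.6]
wrist_force: [0.5, -0.2, -0.0]
opening: 0.0552
grasp_force: 0.0
```

Call:
play_rows([
  [[0, 0, 0, 0], [0, 0, 0, 0], [0, 0, 0, 0], [0, 0, 0, 0], [0, 0, 0, 0]],
], gripper=0.0, squeeze=60)

```text
time: 12.73
ee_pos: [0.5272, 0.0043, 0.0356]
tcp_rot: [179.9, -0.0, 84.6]
wrist_force: [-1.6, 0.0, 4.8]
opening: 0.0134
grasp_force: 58.7
```

Call:
play_rows([
  [[0, 0, 0, 0], [0, 0, 0, 0], [0, 0, 0, 0], [0, 0, -0.02, 0], [0, 0, -0.03, 0]],
])

```text
time: 13.15
ee_pos: [0.5251, 0.0043, 0.0825]
tcp_rot: [-179.7, 0.0, 84.6]
wrist_force: [1.1, -0.4, 0.4]
opening: 0.0133
grasp_force: 58.9
```

Call:
play_rows([
  [[0, 0, -0.03, 0], [0, 0, -0.03, 0], [0, 0, 0, -0.09], [0, 0, 0, -0.0915], [0, 0, 0, 0]],
])

```text
time: 13.57
ee_pos: [0.5272, 0.0043, 0.1451]
tcp_rot: [180.0, 0.0, 95.2]
wrist_force: [-0.1, 0.2, -1.2]
opening: 0.0132
grasp_force: 58.9
```

Call:
play_rows([
  [[0.015, 0.001, 0, 0], [0.03, 0.001, 0, 0], [0.037, 0.001, 0, 0], [0.037, 0.001, 0, 0], [0.037, 0.001, 0, 0]],
])

```text
time: 13.98
ee_pos: [0.5178, 0.1615, 0.1443]
tcp_rot: [-180.0, 0.0, 94.8]
wrist_force: [0.2, 0.1, -0.1]
opening: 0.0133
grasp_force: 58.9
```

Call:
play_rows([
  [[0.037, 0.001, 0, 0], [0.037, 0.001, 0, 0], [0.03, 0.001, 0, 0], [0.02, 0.001, 0, 0], [0.0151, 0.0008, 0, 0]],
])

```text
time: 14.4
ee_pos: [0.5102, 0.3011, 0.1439]
tcp_rot: [-179.9, 0.0, 94.9]
wrist_force: [0.4, -1.0, -1.3]
opening: 0.0132
grasp_force: 58.9
```

Call:
play_rows([
  [[0, 0, 0.01, 0], [0, 0, 0.01, 0], [0, 0, 0, 0], [0, 0, 0, 0], [0, 0, 0, 0]],
])

```text
time: 14.82
ee_pos: [0.511, 0.298, 0.1248]
tcp_rot: [-180.0, 0.0, 94.9]
wrist_force: [-0.3, -0.3, -0.7]
opening: 0.0131
grasp_force: 58.9
```

```bash
python3 - <<'E'
from h import *
from workcell import bot
c=bot.camera("scene"); o=bot.get_obs(); print(o["ee_pos"],o["tcp_rot"],o["wrist_force"])
h,red,g=masks(c["img"]); z=o["ee_pos"][2]-.0356+.030
print("lid scene, plate top z",z,rect(c,red,z))
cv2.imwrite("pics/over.png",cv2.resize(c["img"][170:340,370:540],None,fx=3,fy=3))
E
```

```text
[0.51119909 0.29823977 0.12516335] [ 1.79979924e+02 -4.89030416e-03  9.49229107e+01] [ 0.32877471  0.20614712 -0.54009959]
lid scene, plate top z 0.11956335402563564 [517.7 298.7 149.8 129.2 -84.6]
```

View pics/over.png

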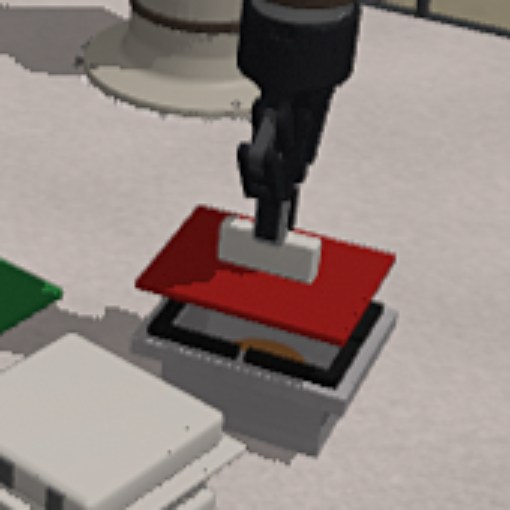

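The lid sits over the tub, aligned in yaw and position with the mouth visible evenly below it. I'll lower gradually.

Call:
play_rows([
  [[0, 0, 0.01, 0], [0, 0, 0.008, 0], [0, 0, 0.005, 0], [0, 0, 0.003, 0], [0, 0, 0.002, 0]],
])

```text
time: 15.28
ee_pos: [0.5106, 0.2989, 0.0959]
tcp_rot: [-179.9, 0.0, 95.0]
wrist_force: [-0.3, 0.1, -1.2]
opening: 0.0133
grasp_force: 58.9
```

Call:
play_rows([
  [[0, 0, 0.002, 0], [0, 0, 0.002, 0], [0, 0, 0, 0], [0, 0, 0, 0], [0, 0, 0, 0]],
])

```text
time: 15.7
ee_pos: [0.511, 0.2992, 0.093]
tcp_rot: [180.0, -0.0, 95.0]
wrist_force: [0.7, -0.6, -1.2]
opening: 0.0133
grasp_force: 58.9
```

No side force, so the rim is in the mouth. I'll press down in steps.

Call:
play_rows([
  [[0, 0, 0.001, 0], [0, 0, 0.001, 0], [0, 0, 0.001, 0], [0, 0, 0.001, 0], [0, 0, 0.001, 0]],
])

```text
time: 16.12
ee_pos: [0.5111, 0.2994, 0.0895]
tcp_rot: [179.9, -0.1, 95.0]
wrist_force: [-3.8, -0.9, 10.5]
opening: 0.0132
grasp_force: 60.4
```

Call:
play_rows([
  [[0, 0, 0.001, 0], [0, 0, 0.001, 0], [0, 0, 0.001, 0], [0, 0, 0.001, 0], [0, 0, 0, 0]],
])

```text
time: 16.53
ee_pos: [0.5111, 0.2993, 0.0853]
tcp_rot: [179.9, -0.0, 95.0]
wrist_force: [-3.3, -2.1, 8.6]
opening: 0.0132
grasp_force: 60.2
```

Call:
play_rows([
  [[0, 0, 0.001, 0], [0, 0, 0, 0], [0, 0, 0, 0], [0, 0, 0, 0], [0, 0, 0, 0]],
])

```text
time: 16.95
ee_pos: [0.5111, 0.2994, 0.0844]
tcp_rot: [179.9, -0.0, 95.0]
wrist_force: [-3.8, -1.5, 8.6]
opening: 0.0131
grasp_force: 60.2
```

Call:
play_rows([
  [[0, 0, 0.001, 0], [0, 0, 0.001, 0], [0, 0, 0.0005, 0], [0, 0, 0, 0], [0, 0, 0, 0]],
])

```text
time: 17.37
ee_pos: [0.511, 0.2993, 0.0831]
tcp_rot: [179.9, -0.1, 95.0]
wrist_force: [-7.8, -2.4, 18.3]
opening: 0.0135
grasp_force: 61.3
```

Call:
play_rows([
  [[0, 0, 0.001, 0], [0, 0, 0.0005, 0], [0, 0, 0.0005, 0], [0, 0, 0, 0], [0, 0, 0, 0]],
])

```text
time: 17.78
ee_pos: [0.511, 0.2994, 0.083]
tcp_rot: [179.8, -0.1, 95.0]
wrist_force: [-11.8, -6.5, 30.8]
opening: 0.0131
grasp_force: 62.8
```

Call:
play_rows([
  [[0, 0, -0.002, 0], [0, 0, -0.0015, 0], [0, 0, 0, 0], [0, 0, 0, 0], [0, 0, 0, 0]],
])

```text
time: 18.2
ee_pos: [0.5111, 0.2994, 0.0831]
tcp_rot: [179.9, -0.0, 95.0]
wrist_force: [-3.5, -2.5, 10.8]
opening: 0.0131
grasp_force: 60.4
```

Call:
play_rows([
  [[0, 0, 0, 0], [0, 0, 0, 0], [0, 0, 0, 0], [0, 0, 0, 0], [0, 0, 0, 0]],
], gripper=0.05)

```text
time: 18.62
ee_pos: [0.5109, 0.2991, 0.0814]
tcp_rot: [-180.0, 0.0, 95.0]
wrist_force: [0.9, 0.1, 0.6]
opening: 0.05
grasp_force: 0.0
```

Call:
play_rows([
  [[0, 0, -0.01, 0], [0, 0, -0.02, 0], [0, 0, -0.03, 0], [0, 0, -0.03, 0], [0, 0, 0, 0]],
])

```text
time: 19.03
ee_pos: [0.5125, 0.3001, 0.1789]
tcp_rot: [179.6, -0.2, 95.0]
wrist_force: [1.4, 0.5, 1.4]
opening: 0.0498
grasp_force: 0.0
```

Call:
play_rows([
  [[0, -0.04, 0, 0], [0, -0.04, 0, 0], [0, -0.04, 0, 0], [0, -0.04, 0, 0], [0, 0, 0, 0]],
])

```text
time: 19.45
ee_pos: [0.3466, 0.2842, 0.1731]
tcp_rot: [-180.0, -0.0, 95.1]
wrist_force: [0.7, 0.0, -0.1]
opening: 0.0502
grasp_force: 0.0
```

```bash
python3 - <<'E'
from h import *
from workcell import bot
o=bot.get_obs(); print(o["ee_pos"])
for n in ("scene","top"):
    c=bot.camera(n); h,red,g=masks(c["img"]); print(n,rect(c,red,.078))
    if n=="scene": a=cv2.resize(c["img"][210:330,390:530],None,fx=4,fy=4)
    else:
        b=cv2.resize(c["img"][245:325,150:260],None,fx=2,fy=2)
im=np.zeros((480,790,3),np.uint8); im[:,:560]=a; im[:160,560:780]=b
cv2.imwrite("pics/done.png",im)
E
```

```text
[0.34658841 0.28416135 0.17310754]
scene [517.6 299.4 148.8 124.3 -85.1]
top [511.7 295.3 148.5 117.5 -85.1]
```

View pics/done.png

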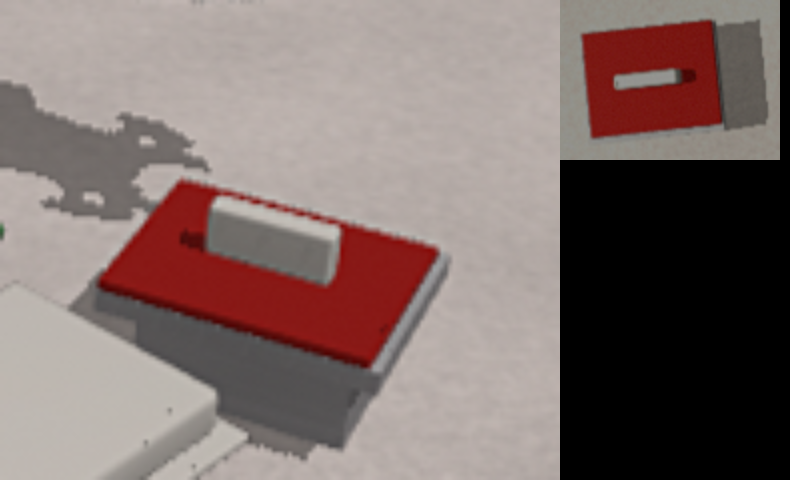

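The lid sits flush on the flange, with no gasket showing and its outline even around the tub, and its yaw matches. It is within about 4 mm of the mouth's centre and the arm is clear, so I'm handing in.

```bash
python3 -c "
from workcell import bot
print(bot.job_done())"
```

```text
the job is handed in; nothing more can be done
None
```

The lid was laid flat on the board and let go, then picked up by its handle and pressed home on the tub. The last images show it flush and level, about 4 mm off the mouth's centre. I handed the job in at about 19.5 s; the hand-in call returned no verdict.

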